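# Slide a profile rail past a post into its bay

## Task

Push the aluminium profile rail across the worktop into the three-sided bay: angle its left end in first, past the right side of the short post and into the bay while the right end is still outside, then push the right end in until the rail lies fully home, flat against the bay's back wall. Only push it with the fingers: never pinch it, ram it or lift it off the worktop. Leave the timer, the tape roll and the bottle where they are.

Things in the scene. Friction and masses are not known exactly. Their poses are not given: they have to be found in the camera images.
- bay: Fixed white sheet-metal bay, three walls 28 mm high and 6 mm thick, no raised floor (the rail slides in on the worktop), open towards the robot. Origin: middle of the mouth line on the worktop; x points into the bay (away from the robot), y left, z up. Inside 45 mm deep (x = 0 at the mouth to 45 mm at the back wall) and 260 mm long (y = -130 to +130 mm); side walls run the full depth.
- post: Fixed short round black post about 70 mm before the bay mouth, left of its middle, so that the rail cannot go straight in: 18 mm in diameter with a 24 mm foot collar 6 mm high, 55 mm tall. Origin: centre of its foot on the worktop.
- rail: Loose slotted aluminium rail with black end caps, 220 mm long (its y axis, + towards its left end), 30 mm wide (x), 30 mm high (z), 0.25 to 0.5 kg, lying on the worktop on the robot side of the bay, its left end right of the post. Origin: centre of its underside. An end pushed sideways turns it about a point near its other end.
- rail_mid (a point): Centre of the rail, 15 mm above its underside.
- rail_left (a point): Centre of the rail's left end face (110 mm along +y from the centre, half-way up).
- rail_right (a point): Centre of the rail's right end face (110 mm along -y from the centre, half-way up).
- timer: Bystander: white bench timer, 62 x 58 mm, 18 mm high, left of the work near the robot. Origin: centre of its underside.
- tape_roll: Bystander: roll of tape lying flat, 62 mm in diameter, 18 mm high, left of the post. Origin: centre of its underside.
- bottle: Bystander: white plastic bottle with a screw cap, 66 mm in diameter, 118 mm tall, standing to the right of the bay. Origin: centre of its underside.

How it is judged:
On the way:
1. the rail's left end is inside the bay while its right end is still outside (30 mm or more before the mouth) (x of rail_left in the frame of bay above 0 m and y of rail_left in the frame of bay between -0.13 and 0.13 m and x of rail_right in the frame of bay below -0.03 m), for 0.1 s.
At the end, for the whole second after the job is handed in: The rail lies at rest on the worktop inside the bay, between its side walls, left end still to the left, its centre within 5 mm of touching depth at the back wall and its length within 0.05 rad of the wall's (x of rail_mid in the frame of bay between 0.025 and 0.035 m and y of rail_mid in the frame of bay between -0.03 and 0.03 m and y of rail_left in the frame of bay above 0 m and angle between the y axis of rail and the y axis of bay, either way round below 0.05 rad and height (world z) of rail_mid below 0.02 m and angle between rail's own z axis and vertical below 0.05 rad and linear speed of rail below 0.01 m/s).
It fails at once if the rail is lifted off the worktop or tipped up (height (world z) of rail_mid above 0.022 m or angle between rail's own z axis and vertical above 0.15 rad).
It fails at once if the rail is pinched or rammed (more than 35 N from the fingers) (contact force between the fingers and rail above 35 N).
It fails at once if the timer is moved more than 20 mm (distance of timer from where it was at the start of the episode above 0.02 m or angle between timer's own z axis and vertical above 0.3 rad).
It fails at once if the tape roll is moved more than 20 mm (distance of tape_roll from where it was at the start of the episode above 0.02 m or angle between tape_roll's own z axis and vertical above 0.3 rad).
It fails at once if the bottle is moved more than 20 mm or tipped (distance of bottle from where it was at the start of the episode above 0.02 m or angle between bottle's own z axis and vertical above 0.3 rad).
It also fails if it takes over 72 s, if anything falls off the work surface, if the arm or the gripper's body presses on something with over 40 N, if the wrist force passes 120 N, or if a joint passes its speed limit or range.

## Robot

A 6-joint arm with a two-finger parallel gripper is mounted at the origin on a cart in front of the work surface, level with it; the furniture and walls round the work are solid. World frame = base frame: x ahead of the robot, y to its left, z up, the work surface at z = 0. Lengths are in m, angles in rad, forces in N, time in s.
With the tool pointing down it reaches from about 0.325 to 0.85 m from the base axis. Payload 15.5 kg.
Tool frame: the origin (TCP) lies on the mounting face of the last link; the fingertips stand robot.tcp_to_tips ahead of it and the grasp point (between the pads) lies 172 mm ahead of it (robot.tcp_to_tips is the distance from the TCP to the fingertips, in m); z points along the fingers, y is the line along which they close (so a half turn about z gives the same grasp; the last joint's range is limited). The gripper opens to 91 mm and grips with 3 to 60 N. Pads are 32 mm wide; open, the fingers measure 118 mm over their backs; the gripper's body (76 mm by 178 mm) begins 60 mm behind the grasp point.
Start: joints at [-1.22, 0.494, 1.345, -0, 1.302, -0.096], TCP at [0.27, -0.564, 0.405] pointing down, gripper open.
Joint ranges: [-2.91, 2.91], [-0.82, 2.16], [0.22, 2.67], [-1.22, 4.37], [0.12, 2.79], [-3.08, 3.08]. Speed limits (rad/s): [1.89, 1.89, 2.57, 3.01, 3.01, 3.01].

## Interface

Orientations are given as a 3x3 rotation matrix whose columns are the frame's x, y, z axes.
In Python, from workcell import robot, imaging gives the robot as it stands.
- The arm moves only by the tool servo_tool, never from a script. Its argument "moves" is a list that holds one entry, the list of rows, each a list of 6 numbers: the shift along the tool's x, y, z in mm, then the turn, a rotation vector about the tool's x, y, z in rad. In form: [[[dx, dy, dz, ax, ay, az], ...]]. A call has 1 to 5 rows; each row is the pose to reach, as a shift and turn from the pose commanded when the call began, along the tool's axes at that moment; what a row does not reach only later rows make up. A row lasts 1/10 s, in which the tool goes at most 50 mm and 8.59 degrees, less where a joint would pass 70% of its speed; a pose out of reach is approached as far as the arm can. A call with a gripper value outside its range is refused whole. "gripper" is the opening, from -1 (shut) to 1 (fully open), set as the call begins (left out, the last holds). The fingers move at their own pace and stop on an object; "squeeze" is the grip in N (left out, the last holds). Time passes only in rows, so rows that repeat a pose let the fingers close. It gives the time, the measured TCP pose, the force, the opening and the grip force at its end, in the units of the state.
- robot.read_state(): the state, without advancing time (a new reading comes with each control period).
- imaging.get_image(name): name is "scene" or "top" or "wrist"; returns (picture, depth): 420x560x3 uint8, red, green, blue; 420x560 float32, m along the optical axis (not along the pixel's ray), 0 where there is no reading.
- imaging.camera_info(name): a dict with "intrinsics" (3x3 intrinsics, pixels), "xyz" and "rotation" of the camera in the world. Camera axes: x right, y up, looking along -z (the intrinsics and any distortion apply to the point x, -y, -z); pixel columns grow to the right and rows downward; lengths in m; the calibration is good to about 2 mm. A picture is of the moment at which its call begins: read the wrist's pose just before it. camera_info takes no time and is no camera call; for the wrist camera it gives the pose at the moment of the call.
- robot.finish_job(): hands the job in; it is judged then, once.
The state is a dict: "t": time; "joints": joint angles; "qd": joint speeds; "effort": joint torques, N m; "eef_pos": TCP position; "orientation": TCP orientation; "contact_force": force on the tool from outside, world axes, zero at the start; "wrist_torque": the same for the moment, N m; "gripper_width": finger opening in m; "grip_force": force on a finger pad.
Only numpy, scipy, OpenCV 4.12 (cv2) and the standard library are available. Lean on these libraries where they do the work, as an engineer would, in place of code of your own. Each camera call takes 0.05 s, during which the arm holds its last target. There are 200 camera calls.

## Working session

There is one attempt and no reset: what is moved stays moved. The work goes in short steps, Python scripts to look and compute and a tool call to move; the robot and the scene stay as the last step left them, time stands still between calls to the robot, and variables do not carry over. Pictures are saved under pics/ and viewed, at most 10 in all, crops included, and the job is handed in when it is done.

Besides the shell and the picture viewer there is one more tool, called by a JSON object that holds its "fn" and its "kwargs", one argument or row to a line. servo_tool: Moves the arm, as the interface text tells. Its arguments: {"type":"object","properties":{"moves":{"type":"array","items":{"type":"array","items":{"type":"array","items":{"type":"number"}}}},"gripper":{"type":"number"},"squeeze":{"type":"number"}},"required":["moves"]}

```bash
mkdir -p pics; ls
cat > h.py <<'E'
import numpy as np,cv2
from workcell import robot,imaging
def grab(n,save=None):
    ci=imaging.camera_info(n); im,d=imaging.get_image(n)
    if save: cv2.imwrite('pics/'+save,im[:,:,::-1])
    return im,d,ci
def cloud(d,ci):
    K=np.array(ci['intrinsics']);R=np.array(ci['rotation']);t=np.array(ci['xyz'])
    v,u=np.mgrid[:d.shape[0],:d.shape[1]]
    p=np.stack([(u-K[0,2])/K[0,0]*d,-(v-K[1,2])/K[1,1]*d,-d],-1)
    return p@R.T+t
E
python3 - <<'E'
from h import *
im,d,ci=grab('top','top0.png'); print(ci)
P=cloud(d,ci); np.save('P.npy',P); np.save('im.npy',im)
s=robot.read_state(); print(s, robot.tcp_to_tips)
print(P[::60,::80].round(3).tolist())
E
```

```text
pics
{'intrinsics': array([[525.68141056,   0.        , 291.82998949],
       [  0.        , 525.68141056, 215.83162792],
       [  0.        ,   0.        ,   1.        ]]), 'xyz': array([ 0.25050466, -0.10447045,  1.36807254]), 'rotation': array([[-0.03539615,  0.97460394, -0.22112048],
       [-0.99935434, -0.03588324,  0.00181503],
       [-0.00616558,  0.22104196,  0.97524481]])}
{'t': 0.05, 'joints': array([-1.21946214e+00,  4.94184368e-01,  1.34613109e+00, -2.01050652e-05,
        1.30250803e+00, -9.55220032e-02]), 'qd': array([-5.81666656e-04,  1.10379221e-03, -8.69361930e-04,  1.10393575e-03,
        9.61041625e-05,  1.14313769e-03]), 'effort': array([ 3.64978514e-04, -8.81089067e+01, -3.82970560e+01,  7.06767454e-02,
        4.81675949e-02, -7.11200664e-05]), 'eef_pos': array([ 0.2700185 , -0.56349541,  0.4041374 ]), 'orientation': array([[ 9.01807814e-01,  4.32137099e-01, -4.41795727e-04],
       [ 4.32137314e-01, -9.01807087e-01,  1.14898044e-03],
       [ 9.81025572e-05, -1.22707596e-03, -9.99999242e-01]]), 'contact_force': array([-0.02813059, -0.44518493, -0.47546457]),
[... 595 characters left out ...]
, 0.001], [0.808, -0.633, 0.015]], [[0.692, 0.686, -0.006], [0.681, 0.464, 0.001], [0.675, 0.249, -0.006], [0.667, 0.03, -0.004], [0.658, -0.187, -0.001], [0.649, -0.403, 0.001], [0.642, -0.62, -0.002]], [[0.523, 0.667, 0.003], [0.515, 0.454, 0.004], [0.509, 0.245, -0.004], [0.5, 0.032, 0.001], [0.493, -0.179, -0.0], [0.342, -0.215, 0.837], [0.451, -0.544, 0.155]], [[0.365, 0.652, 0.004], [0.358, 0.446, 0.003], [0.351, 0.241, -0.001], [0.344, 0.035, -0.009], [0.285, -0.132, 0.814], [0.28, -0.208, 0.849], [0.321, -0.582, 0.001]], [[0.215, 0.64, 0.003], [0.208, 0.44, -0.003], [0.212, 0.164, 0.294], [0.216, -0.019, 0.537], [0.219, -0.135, 0.682], [0.223, -0.204, 0.844], [0.216, -0.312, 0.752]]]
```

View pics/top0.png

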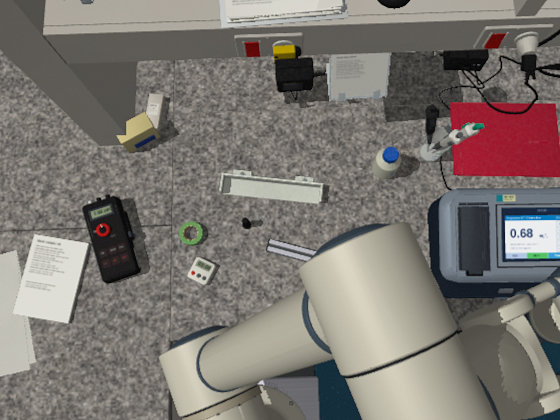

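The top view shows the bay at (219–324, 172–203), post at (247,223), tape at (190,233), timer at (203,270), bottle at (388,160). The rail's left end is at about (268,246) and its right part is hidden by the arm.

```bash
python3 - <<'E'
from h import *
im,d,ci=grab('scene','scene0.png'); P2=cloud(d,ci); np.save('P2.npy',P2); np.save('im2.npy',im); print(ci['xyz'])
grab('wrist','wrist0.png')
P=np.load('P.npy')
def box(n,v0,v1,u0,u1,z0,z1):
    q=P[v0:v1,u0:u1].reshape(-1,3); q=q[(q[:,2]>z0)&(q[:,2]<z1)]
    if len(q)<4: print(n,len(q));return
    r=cv2.minAreaRect((q[:,:2]*1000).astype(np.float32)); print(n,len(q),'z',np.percentile(q[:,2],[5,50,95]).round(4),r, cv2.boxPoints(r).round(0).tolist())
box('bay',160,215,205,335,.018,.04)
box('post',210,232,238,262,.035,.07)
box('rail',235,265,262,318,.02,.04)
box('tape',215,250,172,210,.01,.03)
box('timer',250,290,182,222,.01,.03)
box('bottle',140,185,370,410,.05,.14)
E
python3 -c "
import cv2,numpy as np
a=cv2.imread('pics/scene0.png');cv2.imwrite('pics/s.png',a)"
```

```text
[-0.39101459 -0.70989274  0.55376763]
bay 386 z [0.0195 0.0267 0.0316] ((637.2848510742188, -53.33839416503906), (271.7489013671875, 52.507328033447266), 81.77713775634766) [[592.0, -184.0], [644.0, -192.0], [683.0, 77.0], [631.0, 85.0]]
post 45 z [0.0425 0.0539 0.0581] ((541.4229125976562, 14.999417304992676), (17.32028579711914, 15.662814140319824), 80.97377014160156) [[532.0, 8.0], [548.0, 5.0], [551.0, 22.0], [535.0, 25.0]]
rail 554 z [0.0251 0.0299 0.0346] ((464.47454833984375, -99.1487808227539), (125.6994857788086, 31.082218170166016), 73.07634735107422) [[431.0, -155.0], [461.0, -164.0], [498.0, -44.0], [468.0, -34.0]]
tape 309 z [0.0133 0.0181 0.0225] ((521.455810546875, 160.68362426757812), (60.91493606567383, 60.46689987182617), 43.13935852050781) [[479.0, 162.0], [520.0, 118.0], [564.0, 159.0], [523.0, 204.0]]
timer 493 z [0.0116 0.0165 0.0207] ((422.3168640136719, 133.121337890625), (56.9627685546875, 60.435611724853516), 62.48468780517578) [[382.0, 122.0], [436.0, 94.0], [462.0, 144.0], [409.0, 172.0]]
bottle 576 z [0.0588 0.0891 0.1201] ((680.2689208984375, -356.34893798828125), (64.34795379638672, 59.7616081237793), 60.669612884521484) [[638.0, -370.0], [691.0, -399.0], [722.0, -343.0], [670.0, -314.0]]
```

View pics/scene0.png

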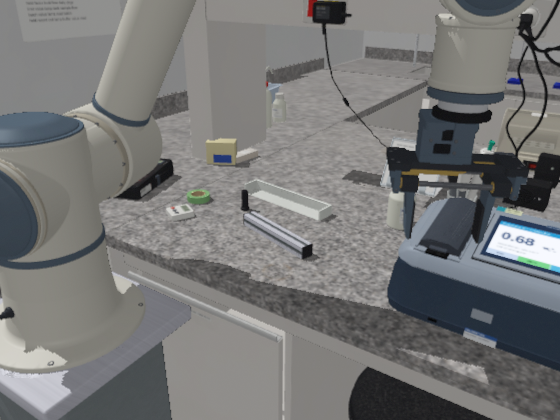

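The scene view shows the full rail from (248,215) to (310,248). It lies to the right of the post (245,200), with the bay behind at (250–330, 185–213). The sizes agree with the given ones, so I start moving.

{"fn": "servo_tool", "kwargs": {
  "moves": [
    [[30, -32, 0, 0, 0, 0.12], [64, -68, 0, 0, 0, 0.26], [98, -104, 0, 0, 0, 0.4], [132, -140, 0, 0, 0, 0.54], [166, -176, 0, 0, 0, 0.68]]
  ],
  "gripper": -1,
  "squeeze": 5
}}

```text
t: 0.65
eef_pos: [0.343, -0.3344, 0.4046]
orientation: [[0.974, -0.228, -0.0], [-0.228, -0.974, 0.0], [-0.0, -0.0, -1.0]]
contact_force: [1.1, -0.1, -0.1]
gripper_width: 0.0543
grip_force: 0.0
```

```bash
cat >> h.py <<'E'
M=np.array([611.5,-49.5]); xb=np.array([.9897,-.1435]); yb=np.array([.1435,.9897])
def b2w(p): return M+p[0]*xb+p[1]*yb
def w2b(p): return np.array([(np.array(p)-M)@xb,(np.array(p)-M)@yb])
def goal(x,y,zt,yaw):
    s=robot.read_state(); R=s['orientation']; p=s['eef_pos']*1000
    d=R.T@(np.array([x,y,zt+190.8])-p); y0=np.degrees(np.arctan2(R[1,0],R[0,0]))
    print('t',s['t'],'tcp',p.round(1),'yaw',y0.round(1),'-> d',d.round(1),'az',np.radians(y0-yaw).round(3),'F',s['contact_force'].round(1))
E
python3 - <<'E'
from h import *
goal(439,-41,8,-18)
E
```

```text
t 0.65 tcp [ 343.  -334.4  404.6] yaw -13.2 -> d [  26.6 -307.5  205.9] az 0.084 F [ 1.1 -0.1 -0.1]
```

{"fn": "servo_tool", "kwargs": {
  "moves": [
    [[0, -46, 5, 0, 0, 0.02], [0, -92, 18, 0, 0, 0.04], [2, -138, 36, 0, 0, 0.06], [4, -184, 54, 0, 0, 0.08], [6, -230, 72, 0, 0, 0.08]]
  ]
}}

```text
t: 1.15
eef_pos: [0.3999, -0.1118, 0.3323]
orientation: [[0.954, -0.301, 0.001], [-0.301, -0.954, -0.0], [0.001, 0.0, -1.0]]
contact_force: [1.0, -0.3, -0.8]
gripper_width: 0.0138
grip_force: 0.0
```

Run:
```python
from h import *
goal(437,-41,8,-18)
im,d,ci=grab('top'); P=cloud(d,ci)
q=P[235:300,262:380].reshape(-1,3); q=q[(q[:,2]>.02)&(q[:,2]<.04)]
r=cv2.minAreaRect((q[:,:2]*1000).astype(np.float32)); print(len(q),r,cv2.boxPoints(r).round(0).tolist())
```

```text
t 1.15 tcp [ 399.9 -111.8  332.3] yaw -17.5 -> d [ 14.1 -78.7 133.5] az 0.009 F [ 1.  -0.3 -0.8]
112 ((429.1139221191406, -212.4674530029297), (76.72523498535156, 30.16514778137207), 73.38099670410156) [[404.0, -245.0], [433.0, -254.0], [455.0, -180.0], [426.0, -171.0]]
```

{"fn": "servo_tool", "kwargs": {
  "moves": [
    [[4, -32, 28, 0, 0, 0], [8, -64, 60, 0, 0, 0], [12, -78, 95, 0, 0, 0], [12, -79, 125, 0, 0, 0], [12, -79, 132, 0, 0, 0]]
  ]
}}

```text
t: 1.7
eef_pos: [0.4344, -0.0412, 0.1985]
orientation: [[0.954, -0.298, -0.004], [-0.298, -0.954, 0.001], [-0.004, 0.0, -1.0]]
contact_force: [-0.3, -0.1, 0.2]
gripper_width: 0.0008
grip_force: 0.0
```

Run:
```python
from h import *
goal(439,-41,8,-18)
im,d,ci=grab('wrist','w1.png');print(ci['xyz'])
```

```text
t 1.7 tcp [434.4 -41.2 198.5] yaw -17.4 -> d [ 4.3 -1.5 -0.3] az 0.011 F [-0.3 -0.1  0.2]
[ 0.49859265 -0.06231075  0.17938405]
```

View pics/w1.png

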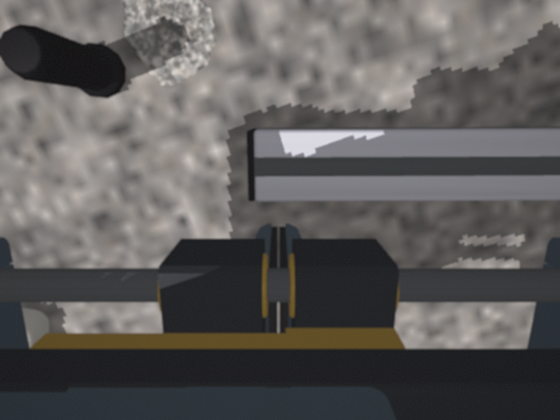

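The wrist view shows the closed fingers at (279,260), just behind the rail about 12 mm in from its left end cap (250,165). The post is clear at the upper left.

{"fn": "servo_tool", "kwargs": {
  "moves": [
    [[7, 0, 0, 0, 0, 0], [13, 0, 0, 0, 0, 0], [21, -1, 0, 0, 0, 0.05], [30, -2, 0, 0, 0, 0.11], [39, -3, 0, 0, 0, 0.17]]
  ]
}}

```text
t: 2.25
eef_pos: [0.4741, -0.0512, 0.2023]
orientation: [[0.888, -0.459, 0.002], [-0.459, -0.888, -0.001], [0.002, -0.001, -1.0]]
contact_force: [-1.5, 0.6, -0.6]
gripper_width: 0.0005
grip_force: 0.3
```

```bash
cat >> h.py <<'E'
def rail(yawguess=None):
    im,d,ci=grab('top'); P=cloud(d,ci)
    q=P.reshape(-1,3); 
    ub=np.stack([(q[:,:2]*1000-M)@xb,(q[:,:2]*1000-M)@yb],1)
    m=(q[:,2]>.022)&(q[:,2]<.038)&(ub[:,1]<-M[1]*0+128)&(ub[:,1]>-280)&(ub[:,0]<47)&(ub[:,0]>-260)
    return ub[m],im,d,ci
E
python3 - <<'E'
from h import *
goal(439,-41,8,-18)
q,im,d,ci=rail()
r=cv2.minAreaRect(q.astype(np.float32)); print(len(q),r,cv2.boxPoints(r).round(0).tolist())
P=cloud(d,ci); 
cv2.imwrite('pics/t2.png',cv2.resize(im[140:330,150:430,::-1],None,fx=2.5,fy=2.5))
E
```

```text
t 2.25 tcp [474.1 -51.2 202.3] yaw -27.3 -> d [-35.9   7.1   3.4] az -0.163 F [-1.5  0.6 -0.6]
726 ((-21.68366241455078, -85.60025024414062), (413.56072998046875, 168.87005615234375), 50.08073425292969) [[-219.0, -190.0], [-90.0, -298.0], [176.0, 19.0], [46.0, 127.0]]
```

View pics/t2.png

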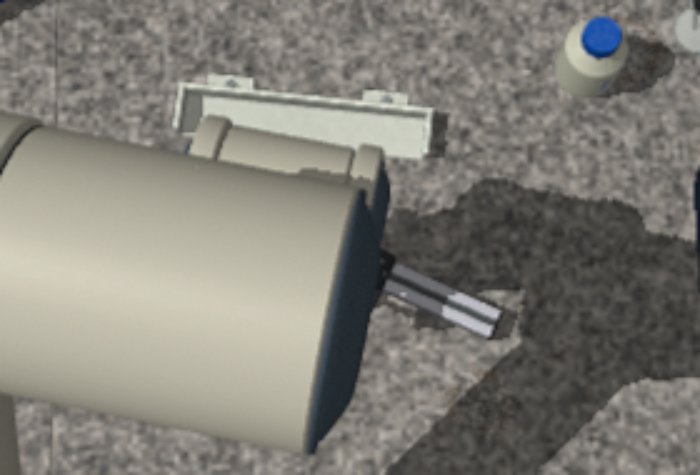

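The rail's right end shows at about (495,320) in this crop; the arm hides the rest. I'll merge all three cameras to fit the rail.

```bash
cat >> h.py <<'E'
POST=np.array([-78.6,53.8])
def fit(show=True):
    s=robot.read_state(); tc=w2b(s['eef_pos'][:2]*1000); R=s['orientation']
    ex=np.array([R[:2,0]@xb,R[:2,0]@yb]); ey=np.array([R[:2,1]@xb,R[:2,1]@yb])
    A=[]
    for n in ('top','scene','wrist'):
        im,d,ci=grab(n); q=cloud(d,ci).reshape(-1,3)[d.ravel()>0]
        q=q[(q[:,2]>.023)&(q[:,2]<.037)]
        u=np.stack([(q[:,:2]*1000-M)@xb,(q[:,:2]*1000-M)@yb],1); e=u-tc
        m=(u[:,0]<41)&(abs(u[:,1])<290)&((u[:,0]<-8)|(abs(u[:,1])<124))&(u[:,0]>-290)&(np.hypot(*(u-POST).T)>16)
        m&=~((abs(e@ex)<18)&(abs(e@ey)<40))
        A.append(u[m]); print(n,m.sum(),end=' ')
    u=np.vstack(A); g=np.zeros((400,700),np.uint8)
    ij=np.round(u+[320,350]).astype(int); ok=(ij[:,0]<400); u=u[ok]; ij=ij[ok]; g[ij[:,0],ij[:,1]]=255
    g=cv2.morphologyEx(g,cv2.MORPH_CLOSE,np.ones((9,9),np.uint8)); g=cv2.morphologyEx(g,cv2.MORPH_OPEN,np.ones((9,9),np.uint8))
    n,lab,st,_=cv2.connectedComponentsWithStats(g)
    for k in np.argsort(-st[1:,4])[:3]+1:
        sel=u[lab[ij[:,0],ij[:,1]]==k]; r=cv2.minAreaRect(sel.astype(np.float32)); b=cv2.boxPoints(r)
        e1=b[1]-b[0];e2=b[2]-b[1]; e=e1 if np.hypot(*e1)>np.hypot(*e2) else e2; e=e*np.sign(e[1])/np.hypot(*e)
        h=max(r[1])/2; c=np.array(r[0]); print('\n comp',len(sel),'size',np.round(r[1],1),'theta',np.degrees(np.arctan2(e[0],e[1])).round(1),'L',(c+e*h).round(1),'R',(c-e*h).round(1))
    print('tool bay',tc.round(1),'x-yaw rel',np.degrees(np.arctan2(ex[1],ex[0])).round(1),'t',s['t'],'F',s['contact_force'].round(1))
    return u
def rel(bx,by,th):
    'tool move to bay-frame point; th: angle (rail theta) that tool x should be normal to'
    p=b2w((bx,by)); goal(p[0],p[1],8,-8.22-th)
E
python3 - <<'E'
from h import *
fit()
E
```

```text
top 550 scene 711 wrist 21342 
 comp 22512 size [222.9  34.3] theta 19.8 L [-98.4 -19.4] R [-173.9 -229.1]
tool bay [-134.2  -21.5] x-yaw rel -19.3 t 2.3 F [ 1.6 -1.   0.4]
```

{"fn": "servo_tool", "kwargs": {
  "moves": [
    [[7, -1, 1, 0, 0, 0.045], [14, -2, 2, 0, 0, 0.09], [21, -2, 3, 0, 0, 0.14], [27, -3, 4, 0, 0, 0.18], [31, -3, 4, 0, 0, 0.2]]
  ]
}}

```text
t: 2.95
eef_pos: [0.502, -0.0621, 0.1971]
orientation: [[0.781, -0.624, 0.0], [-0.624, -0.781, 0.0], [0.0, -0.0, -1.0]]
contact_force: [-1.2, 1.3, 0.6]
gripper_width: 0.0002
grip_force: 0.5
```

Run:
```python
from h import *
fit()
```

```text
top 575 scene 661 wrist 22231 
 comp 23336 size [223.2  34.3] theta 30.6 L [-70.4 -29.8] R [-183.9 -221.9]
tool bay [-106.6  -28.2] x-yaw rel -30.4 t 2.95 F [-1.2  1.3  0.6]
```

{"fn": "servo_tool", "kwargs": {
  "moves": [
    [[-14, 4, 0, 0, 0, 0], [-14, 50, 0, 0, 0, 0], [-14, 97, 0, 0, 0, 0], [-14, 145, 0, 0, 0, 0], [-14, 193, 0, 0, 0, 0]]
  ]
}}

```text
t: 3.6
eef_pos: [0.3691, -0.2048, 0.197]
orientation: [[0.783, -0.622, 0.0], [-0.622, -0.783, -0.0], [0.0, -0.0, -1.0]]
contact_force: [1.0, -0.0, 0.4]
gripper_width: 0.0007
grip_force: 0.0
```

{"fn": "servo_tool", "kwargs": {
  "moves": [
    [[0, 30, 0, 0, 0, 0], [15, 39, 0, 0, 0, 0], [44, 39, 0, 0, 0, 0], [46, 38, 0, 0, 0, 0]]
  ]
}}

```text
t: 4.0
eef_pos: [0.3845, -0.2648, 0.1972]
orientation: [[0.781, -0.624, 0.003], [-0.624, -0.781, -0.003], [0.004, 0.0, -1.0]]
contact_force: [0.5, -0.5, -0.9]
gripper_width: 0.0009
grip_force: 0.0
```

Run:
```python
from h import *
fit(); rel(-196,-243,30.6)
```

```text
top 14 scene 411 wrist 5221 
 comp 5204 size [197.5  32.7] theta 30.3 L [-72.2 -33.6] R [-171.7 -204.2]
tool bay [-193.7 -245.6] x-yaw rel -30.4 t 4.0 F [ 0.5 -0.5 -0.9]
t 4.15 tcp [ 382.4 -261.9  196.7] yaw -38.6 -> d [ 0.2 -0.2 -2.1] az 0.004 F [ 0.7  0.7 -0.3]
```

{"fn": "servo_tool", "kwargs": {
  "moves": [
    [[0, -6, -1, 0, 0, 0], [0, -12, -1, 0, 0, 0], [0, -19, -1, 0, 0, 0], [0, -27, -1, 0, 0, 0], [0, -36, -1, 0, 0, 0]]
  ]
}}

```text
t: 4.65
eef_pos: [0.4057, -0.2337, 0.1978]
orientation: [[0.781, -0.624, -0.0], [-0.624, -0.781, -0.0], [0.0, 0.0, -1.0]]
contact_force: [-1.6, -1.8, 2.2]
gripper_width: 0.0004
grip_force: 1.4
```

{"fn": "servo_tool", "kwargs": {
  "moves": [
    [[0, -9, 0, 0, 0, 0], [0, -18, 0, 0, 0, 0], [0, -27, 0, 0, 0, 0], [0, -36, 0, 0, 0, 0], [0, -40, 0, 0, 0, 0]]
  ]
}}

```text
t: 5.15
eef_pos: [0.4308, -0.2023, 0.1977]
orientation: [[0.782, -0.624, 0.0], [-0.624, -0.782, 0.0], [0.0, -0.0, -1.0]]
contact_force: [-1.2, -1.8, 1.5]
gripper_width: 0.0007
grip_force: 1.4
```

Run:
```python
from h import *
fit()
```

```text
top 0 scene 272 wrist 5685 
 comp 5417 size [77.4 32.1] theta 30.0 L [-93.  -71.5] R [-131.6 -138.6]

 comp 73 size [53.7 22.5] theta 33.0 L [-57.7  -2.2] R [-86.9 -47.3]

 comp 11 size [ 6.8 11.1] theta -10.6 L [-97.4 -51.5] R [-95.3 -62.4]
tool bay [-156.9 -177.2] x-yaw rel -30.3 t 5.15 F [-1.2 -1.8  1.5]
```

{"fn": "servo_tool", "kwargs": {
  "moves": [
    [[0, -9, 0, 0, 0, 0], [0, -18, 0, 0, 0, 0], [0, -27, 0, 0, 0, 0], [0, -36, 0, 0, 0, 0], [0, -45, 0, 0, 0, 0]]
  ]
}}

```text
t: 5.8
eef_pos: [0.4589, -0.1672, 0.1977]
orientation: [[0.781, -0.624, -0.0], [-0.624, -0.781, 0.0], [-0.0, 0.0, -1.0]]
contact_force: [-0.7, -1.1, -0.9]
gripper_width: 0.0007
grip_force: 0.7
```

Run:
```python
from h import *
fit(); im,d,ci=grab('scene'); cv2.imwrite('pics/s2.png',cv2.resize(im[150:290,180:400,::-1],None,fx=3.2,fy=3.2))
```

```text
top 0 scene 245 wrist 5707 
 comp 5389 size [98.7 32.7] theta 30.2 L [-59.2 -13.2] R [-108.8  -98.5]

 comp 53 size [42.1 19.7] theta 34.6 L [-36.9  33.9] R [-60.7  -0.8]

 comp 10 size [ 7.  13.7] theta -50.4 L [-34.9  59.7] R [-24.4  51. ]
tool bay [-134.2 -138.4] x-yaw rel -30.4 t 5.8 F [-0.7 -1.1 -0.9]
```

View pics/s2.png

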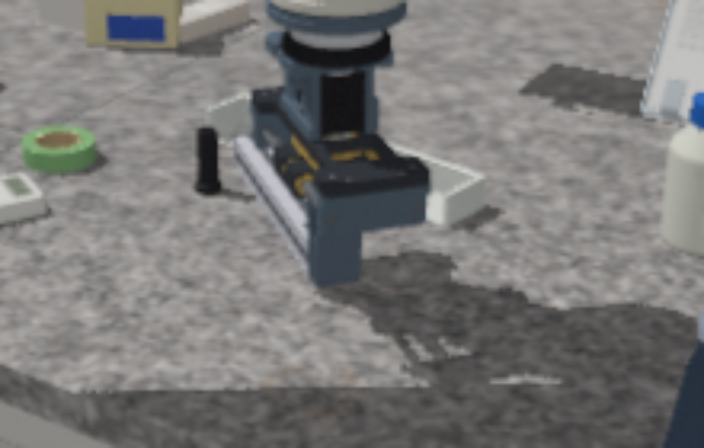

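The scene crop shows the rail sliding past the right side of the post (207,160) towards the bay, clear of it, with the tape and timer untouched.

{"fn": "servo_tool", "kwargs": {
  "moves": [
    [[0, -10, 0, 0, 0, 0], [0, -20, 0, 0, 0, 0], [0, -30, 0, 0, 0, 0], [0, -41, 0, 0, 0, 0], [0, -51, 0, 0, 0, 0]]
  ]
}}

```text
t: 6.5
eef_pos: [0.4908, -0.1272, 0.1977]
orientation: [[0.781, -0.624, 0.0], [-0.624, -0.781, -0.0], [0.0, -0.0, -1.0]]
contact_force: [-0.3, -1.5, -0.6]
gripper_width: 0.0005
grip_force: 0.7
```

{"fn": "servo_tool", "kwargs": {
  "moves": [
    [[0, 2, 0, 0, 0, 0], [0, 16, 0, 0, 0, 0], [0, 20, 0, 0, 0, 0], [-20, 20, 0, 0, 0, 0], [-50, 20, 0, 0, 0, 0]]
  ]
}}

```text
t: 7.0
eef_pos: [0.4386, -0.1137, 0.1978]
orientation: [[0.78, -0.626, 0.002], [-0.626, -0.78, -0.001], [0.002, -0.001, -1.0]]
contact_force: [-0.0, 0.6, -0.1]
gripper_width: 0.0005
grip_force: 0.0
```

Run:
```python
from h import *
fit()
```

```text
top 142 scene 48 wrist 14303 
 comp 14037 size [82.7 30. ] theta 30.4 L [-59.7 -16. ] R [-101.5  -87.4]

 comp 113 size [51.4 20.6] theta 21.9 L [ 12.  107.4] R [-7.1 59.7]
tool bay [-162.   -88.3] x-yaw rel -30.5 t 7.0 F [-0.   0.6 -0.1]
```

{"fn": "servo_tool", "kwargs": {
  "moves": [
    [[0, -30, 0, 0, 0, 0], [0, -48, 0, 0, 0, 0], [11, -48, 0, 0, 0, 0], [17, -48, 0, 0, 0, 0], [24, -48, 0, 0, 0, -0.04]]
  ]
}}

```text
t: 7.65
eef_pos: [0.4875, -0.0912, 0.1977]
orientation: [[0.805, -0.593, -0.0], [-0.593, -0.805, -0.0], [-0.0, 0.0, -1.0]]
contact_force: [-0.8, 0.1, 0.5]
gripper_width: 0.0005
grip_force: 0.5
```

{"fn": "servo_tool", "kwargs": {
  "moves": [
    [[8, 1, 0, 0, 0, -0.05], [16, 2, 0, 0, 0, -0.1], [24, 2, 0, 0, 0, -0.15], [31, 3, 0, 0, 0, -0.2], [37, 3, 0, 0, 0, -0.24]]
  ]
}}

```text
t: 8.15
eef_pos: [0.5154, -0.1159, 0.1977]
orientation: [[0.924, -0.384, -0.0], [-0.384, -0.924, -0.0], [-0.0, 0.0, -1.0]]
contact_force: [-0.7, 0.4, 0.9]
gripper_width: 0.0002
grip_force: 0.6
```

Run:
```python
from h import *
fit()
```

```text
top 0 scene 304 wrist 21679 
 comp 21886 size [218.3  32.7] theta 12.9 L [ -7.  109.8] R [ -55.9 -103. ]
tool bay [-85.6 -79.5] x-yaw rel -14.3 t 8.15 F [-0.7  0.4  0.9]
```

{"fn": "servo_tool", "kwargs": {
  "moves": [
    [[8, 1, 0, 0, 0, -0.05], [16, 2, 0, 0, 0, -0.1], [24, 2, 0, 0, 0, -0.15], [30, 3, 0, 0, 0, -0.2], [33, 3, 0, 0, 0, -0.24]]
  ]
}}

```text
t: 8.8
eef_pos: [0.5446, -0.1304, 0.1976]
orientation: [[0.988, -0.154, -0.0], [-0.154, -0.988, 0.0], [-0.0, 0.0, -1.0]]
contact_force: [-1.4, -0.9, 0.3]
gripper_width: 0.0007
grip_force: 0.5
```

Run:
```python
from h import *
fit(); rel(-70,-10,0)
```

```text
top 0 scene 417 wrist 21924 
 comp 22296 size [222.3  32.7] theta 2.0 L [-15.8 116.1] R [ -23.5 -106.1]
tool bay [-54.6 -89.7] x-yaw rel -0.6 t 8.8 F [-1.4 -0.9  0.3]
t 8.95 tcp [ 544.4 -130.1  197.7] yaw -9.0 -> d [-16.1 -79.2  -1.1] az -0.013 F [ 0.5  0.6 -0.5]
```

{"fn": "servo_tool", "kwargs": {
  "moves": [
    [[-10, 0, 0, 0, 0, -0.01], [-10, -40, 0, 0, 0, -0.01], [-10, -75, 0, 0, 0, -0.01], [-8, -75, 0, 0, 0, -0.01], [-4, -75, 0, 0, 0, -0.01]]
  ],
  "gripper": 0.32
}}

```text
t: 9.45
eef_pos: [0.5515, -0.0544, 0.1977]
orientation: [[0.99, -0.143, -0.001], [-0.143, -0.99, 0.0], [-0.001, 0.0, -1.0]]
contact_force: [0.3, -0.9, 0.6]
gripper_width: 0.0376
grip_force: 0.0
```

{"fn": "servo_tool", "kwargs": {
  "moves": [
    [[7, 0, 0, 0, 0, 0], [14, 0, 0, 0, 0, 0], [21, 0, 0, 0, 0, 0], [28, 0, 0, 0, 0, 0], [34, 0, 0, 0, 0, 0]]
  ]
}}

```text
t: 9.95
eef_pos: [0.5865, -0.0603, 0.1977]
orientation: [[0.99, -0.144, -0.0], [-0.144, -0.99, -0.0], [-0.0, 0.0, -1.0]]
contact_force: [-2.7, 0.2, 0.5]
gripper_width: 0.06
grip_force: 1.0
```

Run:
```python
from h import *
fit(); rel(-1,-15,0); im,d,ci=grab('wrist','w3.png')
```

```text
top 2 scene 368 wrist 33903 
 comp 34240 size [ 32.1 222.6] theta -0.0 L [  9.1 118.2] R [   9.3 -104.4]
tool bay [-23.2 -14.3] x-yaw rel -0.0 t 9.95 F [-2.7  0.2  0.5]
t 10.1 tcp [586.4 -60.1 197.7] yaw -8.3 -> d [22.3  0.9 -1.1] az -0.001 F [-0.9 -0.4 -0. ]
```

View pics/w3.png

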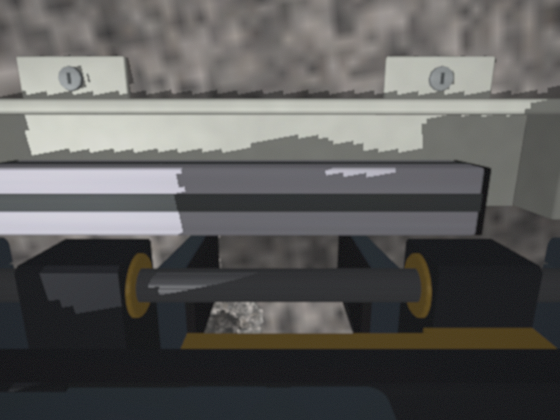

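The wrist view shows the rail square inside the bay, its right cap at (485,200), with a gap to the back wall at row ~155. About 21 mm of travel is left.

{"fn": "servo_tool", "kwargs": {
  "moves": [
    [[6, 0, 0, 0, 0, 0], [11, 0, 0, 0, 0, 0], [15, 0, 0, 0, 0, 0], [17, 0, 0, 0, 0, 0], [18, 0, 0, 0, 0, 0]]
  ]
}}

```text
t: 10.65
eef_pos: [0.6038, -0.0625, 0.1977]
orientation: [[0.99, -0.144, -0.0], [-0.144, -0.99, 0.0], [-0.0, 0.0, -1.0]]
contact_force: [-2.7, 0.3, 2.0]
gripper_width: 0.0601
grip_force: 1.4
```

Run:
```python
from h import *
fit(); rel(-1,-15,0)
```

```text
top 6 scene 358 wrist 32147 
 comp 32464 size [ 32.2 220.9] theta -0.0 L [ 24.9 116.4] R [  24.9 -104.5]
tool bay [ -5.7 -14. ] x-yaw rel -0.0 t 10.65 F [-2.7  0.3  2. ]
t 10.8 tcp [603.8 -62.5 197.8] yaw -8.3 -> d [ 4.7  1.  -1. ] az -0.001 F [-0.1  0.3 -0.8]
```

{"fn": "servo_tool", "kwargs": {
  "moves": [
    [[1, 0, 0, 0, 0, 0], [2, 0, 0, 0, 0, 0], [3, 0, 0, 0, 0, 0], [4, 0, 0, 0, 0, 0], [4, 0, 0, 0, 0, 0]]
  ]
}}

```text
t: 11.3
eef_pos: [0.6079, -0.0631, 0.1977]
orientation: [[0.99, -0.144, 0.0], [-0.144, -0.99, -0.0], [0.0, -0.0, -1.0]]
contact_force: [-0.7, 0.6, 0.6]
gripper_width: 0.0602
grip_force: 0.6
```

{"fn": "servo_tool", "kwargs": {
  "moves": [
    [[1, 0, 0, 0, 0, 0], [1.5, 0, 0, 0, 0, 0], [2, 0, 0, 0, 0, 0]]
  ]
}}

```text
t: 11.6
eef_pos: [0.6092, -0.0633, 0.1977]
orientation: [[0.99, -0.144, -0.001], [-0.144, -0.99, 0.0], [-0.001, -0.0, -1.0]]
contact_force: [-7.9, 0.8, 5.5]
gripper_width: 0.0604
grip_force: 3.8
```

Contact with the back wall shows at 8 N. I back off and check.

{"fn": "servo_tool", "kwargs": {
  "moves": [
    [[-2, 0, 0, 0, 0, 0], [-8, 0, 0, 0, 0, 0], [-20, 0, 0, 0, 0, 0], [-20, 0, -20, 0, 0, 0], [-20, 0, -60, 0, 0, 0]]
  ]
}}

```text
t: 12.1
eef_pos: [0.5886, -0.0603, 0.2562]
orientation: [[0.99, -0.144, -0.005], [-0.144, -0.99, 0.001], [-0.005, -0.0, -1.0]]
contact_force: [0.9, -0.5, 0.3]
gripper_width: 0.0601
grip_force: 0.0
```

Run:
```python
from h import *
fit(); im,d,ci=grab('wrist','w4.png')
```

```text
top 19 scene 494 wrist 15081 
 comp 15580 size [221.1  27.2] theta 0.1 L [ 27.6 116.8] R [  27.  -104.3]
tool bay [-21.1 -14. ] x-yaw rel -0.0 t 12.1 F [ 0.9 -0.5  0.3]
```

View pics/w4.png

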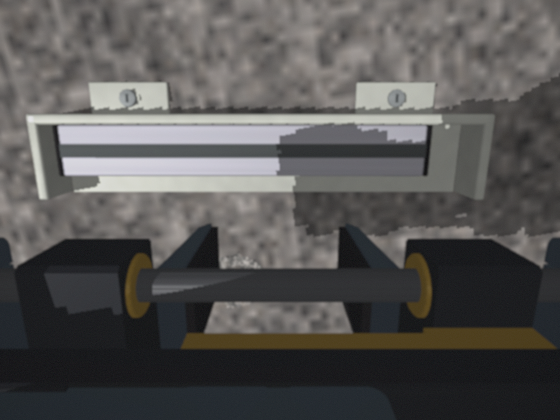

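The wrist view shows the rail flat against the back wall, from (60,150) to (428,150), parallel to it and between the side walls.

```bash
python3 -c "
from workcell import robot
print(robot.finish_job())"
```

```text
the job is handed in; nothing more can be done
None
```

The rail lies flat against the bay's back wall: its left end went in first, past the right side of the post, and the right end was then pushed home. The highest force I saw while pushing was about 10 N. I've handed the job in, but no verdict came back.

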